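# Stand an engraved plate up in its display fixture and lock it

### The arm

A 6-joint arm with a two-finger parallel gripper is mounted at the origin on the work surface. World frame = base frame: x ahead of the robot, y to its left, z up, the work surface at z = 0. Lengths are in m, angles in rad, forces in N, time in s.
With the tool pointing down it reaches from about 0.375 to 0.9 m from the base axis. Payload 3.1 kg.
Tool frame: the origin (TCP) lies midway between the tips of the shut fingers; the grasp point (between the pads) lies 19 mm behind it; z points along the fingers, y is the direction in which the jaws open and shut (so a half turn about z gives the same grasp; the last joint's range is limited). The gripper opens to 87 mm and grips with 3 to 60 N. Pads are 19 mm wide; open, the fingers measure 117 mm over their backs; the gripper's body (75 mm by 190 mm) begins 51 mm behind the grasp point.
Start: joints at [1.127, 0.527, 1.433, -0, 1.181, -0.178], TCP at [0.164, 0.603, 0.223] pointing down, gripper open.
Joint ranges: [-3.08, 3.08], [-0.75, 2.2], [0.22, 2.44], [-1.43, 4.57], [0, 2.65], [-2.85, 2.85]. Speed limits (rad/s): [2.79, 2.79, 3.14, 3.14, 3.14, 3.14].

### API

Orientations are given as a unit quaternion [w, x, y, z].
In Python, from station import r gives the robot as it stands. The module is installed in compiled form; this text tells all that it offers.
- The arm moves only by the tool step_arm, never from a script. Its argument "commands" is a list that holds one entry, the list of rows, each a list of 7 numbers: the shift along the tool's x, y, z as a fraction of full scale, then the turn, a rotation vector about the tool's x, y, z as a fraction of full scale, then the gripper's target within -1 to 1 (shut at 1, half-way at 0, fully open at -1). A call has 1 to 12 rows; each row is the pose to reach, as a shift and turn from the pose commanded when the call began, along the tool's axes at that moment, turning the shorter way round; what a row does not reach only later rows make up. Full scale, the value 1, is 50 cm for a shift and pi rad for a turn. A row lasts 1/8 s, in which the tool goes at most 62.5 mm and 10.7 degrees, less where a joint would pass 70% of its speed; a pose out of reach is approached as far as the arm can. A call with a number of a shift or a turn outside -1 to 1 is refused whole. A call with a gripper value outside its range is refused whole. The fingers move at their own pace and stop on an object; "newtons" is the grip in N (left out, the last holds). Time passes only in rows, so rows that repeat a pose let the fingers close. It gives the time, the measured TCP pose, the force and the opening at its end, in the units of the state.
- r.get_obs(): the state, without advancing time (a new reading comes with each control period).
- r.read_camera(name): name is "scene" or "top" or "wrist"; returns the picture (400x640x3 uint8, red, green, blue); there is no depth.
- r.get_calibration(name): a dict with "intrinsics" (3x3 intrinsics, pixels), "k1" (the pictures are not rectified: a ray, as slopes to the right and down, at radius r is drawn at 1 + k1 r^2 times it, then the intrinsics apply), "camera_from_world" (4x4, takes a point from world to camera coordinates). Camera axes: x right, y down, z forward; pixel columns grow to the right and rows downward; lengths in m; the calibration is good to about 2 mm. A picture is of the moment at which its call begins: read the wrist's pose just before it. get_calibration takes no time and is no camera call; for the wrist camera it gives the pose at the moment of the call.
- r.sign_off(): hands the job in, once; it reports no verdict.
The state is a dict: "t": time; "qpos": joint angles; "qvel": joint speeds; "joint_efforts": joint torques, N m; "tool_pos": TCP position; "eef_rot": TCP orientation; "ft_force": force on the tool from outside, world axes, zero at the start; "wrist_torque": the same for the moment, N m; "width": finger opening in m.
Only numpy, scipy, OpenCV 4.12 (cv2) and the standard library are available. Lean on these libraries where they do the work, as an engineer would, in place of code of your own. Each camera call takes 0.05 s, during which the arm holds its last target.

### The job

The engraved wooden plate lies face down on the two rails of the aluminium display fixture. Tip it up against the fixture's fence so that it stands upright on the rails, centred, with its engraved face looking out, away from the fence; then swing the keeper arm across in front of it all the way to its stop so that it cannot fall forward. Let go of everything, and leave the other things on the table where they are.

Things in the scene. Friction and masses are not known exactly. Their poses are not given: they have to be found in the camera images.
- fixture: Fixed aluminium fixture. Origin: table level, under the middle of the fence's foot. +x: level, from the rails to the fence (roughly towards the robot); y along the fence; z up. Two rails, 26 mm wide, 60 mm high, run from x = -115 mm to the fence at x = 0, centred at y = -45 and +45 mm; the 64 mm slot between them is open above, in front and down to the table: a finger can go in under the plate.
- fence_foot (a point): Middle of the foot of the fence's front face (fixture x = 0, y = 0, z = 60 mm, the height of the rail tops). The fence is a grey panel 136 mm wide whose front face rises 79 mm from there, leaning back towards fixture +x by 10 degrees.
- plate: Loose wooden plate, 100 (its x) by 110 (its y) by 8 mm thick (its z), about 80 g. Origin: centre of the engraved face; z points through the plate to the plain back. Starts face down (z up) across both rails, its +x edge 5 to 35 mm short of the fence, within 6 mm of the middle, turned up to 0.1 rad; its near edge lies from 10 mm behind to 20 mm in front of the rails' front ends.
- plate_back (a point): Centre of the plate's plain back, 8 mm along plate z from its origin. As the plate is tipped against the fence, its lower edge slips back about 8 mm (its thickness); at rest its back leans on the fence at 10 degrees, top edge about 159 mm above the table.
- keeper (a joint): Angle (rad) of the keeper: steel arm 10 mm thick, 86 mm long, its middle 130 mm above the table, swinging level about a 12 mm post at fixture x = -16, y = -82 mm. At value q it points (210 degrees - q) counter-clockwise from fixture +x: clockwise from above as q grows. 0 = open; 2.094 = stop, along fixture +y, in front of the upright plate. Starts at 0 to 0.45; slight friction, stays put.
- keeper_knob (a point): Centre of the top of the upright round black knob on the keeper, 75 mm from the post's axis; knob 14 mm in diameter, standing 24 mm above the arm; its top is 159 mm above the table.
- coaster: Bystander: loose round wooden coaster, 90 mm across, 8 mm thick, lying beside the fixture on its +y side. Origin: centre of underside.
- driver: Bystander: loose screwdriver with a black handle lying on the table on the fixture's -y side. Origin: near its middle, at table level.
- spare_tile: Bystander: loose square wooden tile, 95 x 95 x 9 mm, lying on the table to the left, as the robot faces it. Origin: centre of underside.
- black_sheet: Bystander: loose black sheet, 150 x 130 x 5 mm, lying to the right, as the robot faces it. Origin: centre of underside.
- offcut: Bystander: loose aluminium bar, 120 x 20 x 20 mm, lying beyond the fixture, off to the right. Origin: centre of underside.
- mug: Bystander: loose white mug, 90 mm high, far left or far right. Origin: centre of underside.
- carton: Bystander: loose cardboard box, 110 x 80 x 60 mm, far left or far right. Origin: centre of underside.

How it is judged:
On the way:
1. the plate stands upright against the fence, engraved face out, while the keeper is still open (angle between the z axis of plate and the x axis of fixture, either way round below 0.3 rad and z of fence_foot in the frame of plate above 0 m and z of plate in the frame of fixture between 0.098 and 0.125 m and x of plate in the frame of fixture between -0.03 and 0.02 m and y of plate in the frame of fixture between -0.03 and 0.03 m and value of joint keeper below 1.2 rad), for 0.2 s.
At the end, for the whole second after the job is handed in: Plate on the rails within 0.3 rad of upright and square to the fence, engraved face out; its centre within 30 mm of the middle, -30 to +20 mm of the fence foot (fixture x) and 98 to 125 mm above the table; keeper at 1.95 rad or more; all at rest (angle between the z axis of plate and the x axis of fixture, either way round below 0.3 rad and z of fence_foot in the frame of plate above 0 m and z of plate in the frame of fixture between 0.098 and 0.125 m and x of plate in the frame of fixture between -0.03 and 0.02 m and y of plate in the frame of fixture between -0.03 and 0.03 m and value of joint keeper above 1.95 rad and linear speed of plate below 0.02 m/s and angular speed of plate below 0.2 rad/s and velocity of joint keeper below 0.1 rad/s); the robot touches nothing.
It fails at once if another thing on the table is moved by more than 30 mm (distance of any of coaster, driver, spare_tile, black_sheet, offcut, mug, carton from where it was at the start of the episode above 0.03 m).
It fails at once if the plate falls off the rails (height (world z) of plate below 0.04 m).
It also fails if it takes over 64 s, if anything falls off the work surface, if the arm or the gripper's body presses on something with over 40 N, if the wrist force passes 120 N, or if a joint passes its speed limit or range.

## Working session

There is one attempt and no reset: what is moved stays moved. The work goes in short steps, Python scripts to look and compute and a tool call to move; the robot and the scene stay as the last step left them, time stands still between calls to the robot, and variables do not carry over. Pictures are saved under pics/ and viewed, and the job is handed in when it is done.

Besides the shell and the picture viewer there is one more tool, called in YAML: its name, and indented under it one key for each argument. step_arm: Moves the arm, as the interface text tells. Shift numbers are shares of 50 cm and turn numbers shares of pi rad, none past 1 either way. Its arguments: {"type":"object","properties":{"commands":{"type":"array"},"newtons":{"type":"number"}},"required":["commands"]}

```bash
mkdir -p pics; ls; python3 - <<'E'
from station import r
import cv2,numpy as np
o=r.get_obs();print({k:np.round(v,3) for k,v in o.items()})
for n in ("scene","top"):
    im=r.read_camera(n);cv2.imwrite(f"pics/{n}0.png",im[:,:,::-1])
    c=r.get_calibration(n);print(n,c)
E
```

```text
pics
{'t': np.float64(0.0), 'qpos': array([ 1.126,  0.528,  1.434, -0.   ,  1.181, -0.178]), 'qvel': array([ 0.   ,  0.   ,  0.001, -0.001,  0.001, -0.   ]), 'joint_efforts': array([ -0.   , -44.004, -17.659,   0.063,   0.059,  -0.   ]), 'tool_pos': array([0.164, 0.602, 0.222]), 'eef_rot': array([-0.   ,  0.133,  0.991, -0.001]), 'ft_force': array([-0.832, -0.535, -0.078]), 'wrist_torque': array([ 0.016,  0.05 , -0.026]), 'width': np.float64(0.087)}
scene {'intrinsics': array([[474.79715234,   0.        , 316.28246726],
       [  0.        , 474.79715234, 207.48011974],
       [  0.        ,   0.        ,   1.        ]]), 'k1': -0.10130240620282278, 'camera_from_world': array([[-0.86885662,  0.49504831, -0.00391725,  0.50570952],
       [ 0.27611287,  0.47800623, -0.83382956, -0.05485777],
       [-0.41091344, -0.72555994, -0.55200808,  1.59912421],
       [ 0.        ,  0.        ,  0.        ,  1.        ]])}
top {'intrinsics': array([[464.34676781,   0.        , 322.76211868],
       [  0.        , 464.34676781, 205.33969823],
       [  0.        ,   0.        ,   1.        ]]), 'k1': -0.03256979243432044, 'camera_from_world': array([[-0.01716205, -0.99953811, -0.02508067,  0.02881193],
       [-0.99737337,  0.01887954, -0.06992805,  0.61856093],
       [ 0.07036926,  0.02381468, -0.9972367 ,  1.31240604],
       [ 0.        ,  0.        ,  0.        ,  1.        ]])}
```

View pics/scene0.png

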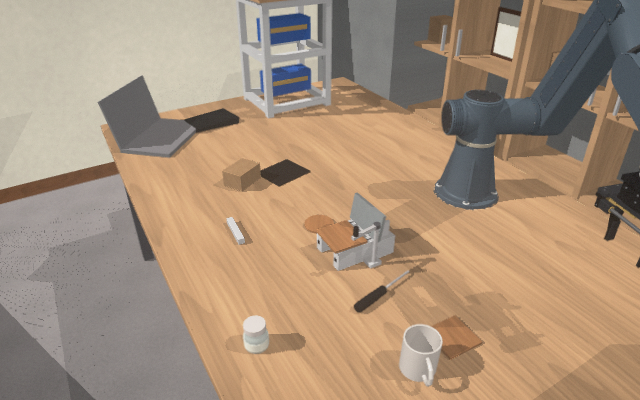

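View pics/top0.png

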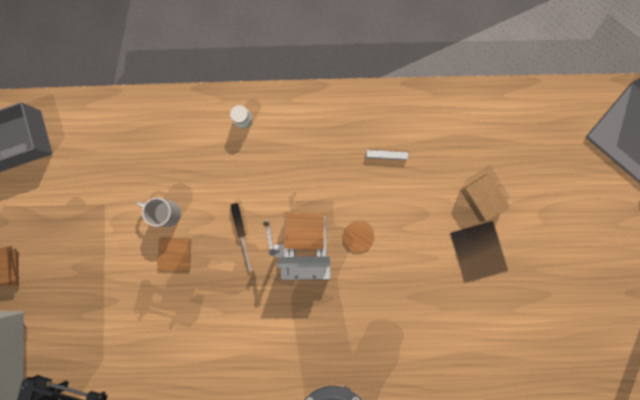

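```bash
cat > h.py <<'E'
import numpy as np,cv2
from station import r
from scipy.spatial.transform import Rotation as R
def und(c,uv):
    uv=np.atleast_2d(np.float64(uv));K=c["intrinsics"]
    return cv2.undistortPoints(uv[:,None],K,np.array([c["k1"],0,0,0.]))[:,0]
def ray(c,uv):
    n=und(c,uv);T=c["camera_from_world"];d=np.c_[n,np.ones(len(n))]@T[:3,:3]
    return -T[:3,:3].T@T[:3,3],d
def onz(c,uv,z):
    o,d=ray(c,uv);return o+d*((z-o[2])/d[:,2])[:,None]
def proj(c,P):
    T=c["camera_from_world"];P=np.atleast_2d(P)
    return cv2.projectPoints(P,cv2.Rodrigues(T[:3,:3])[0],T[:3,3],c["intrinsics"],np.array([c["k1"],0,0,0.]))[0][:,0]
def tri(c1,p1,c2,p2):
    o1,d1=ray(c1,p1);o2,d2=ray(c2,p2);d1=d1[0];d2=d2[0]
    s=np.linalg.lstsq(np.c_[d1,-d2],o2-o1,rcond=None)[0]
    a=o1+s[0]*d1;b=o2+s[1]*d2;return (a+b)/2,np.linalg.norm(a-b)
def crop(im,x0,y0,w,h,k,name):
    cv2.imwrite(name,cv2.resize(im[y0:y0+h,x0:x0+w,::-1],None,fx=k,fy=k,interpolation=cv2.INTER_CUBIC))
E
python3 - <<'E'
from h import *
t=cv2.imread("pics/top0.png")[:,:,::-1];s=cv2.imread("pics/scene0.png")[:,:,::-1]
crop(t,225,195,100+60,95,5,"pics/top0c.png");crop(s,290,185,150,100,5,"pics/scene0c.png")
E
```

```text
(no output)
```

View pics/top0c.png

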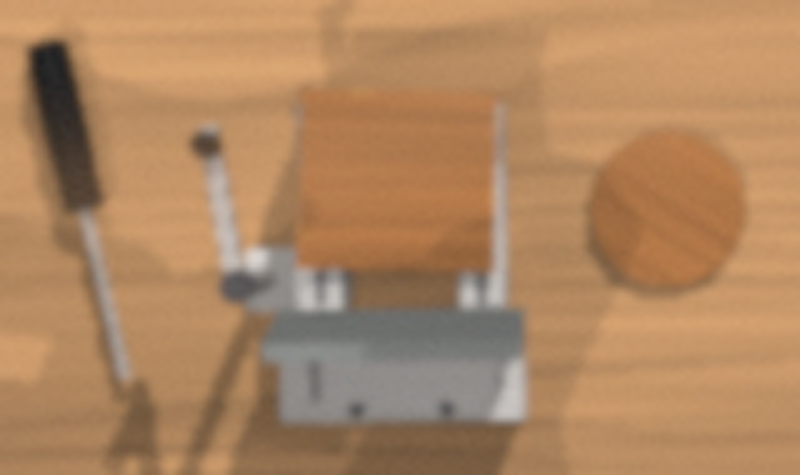

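View pics/scene0c.png

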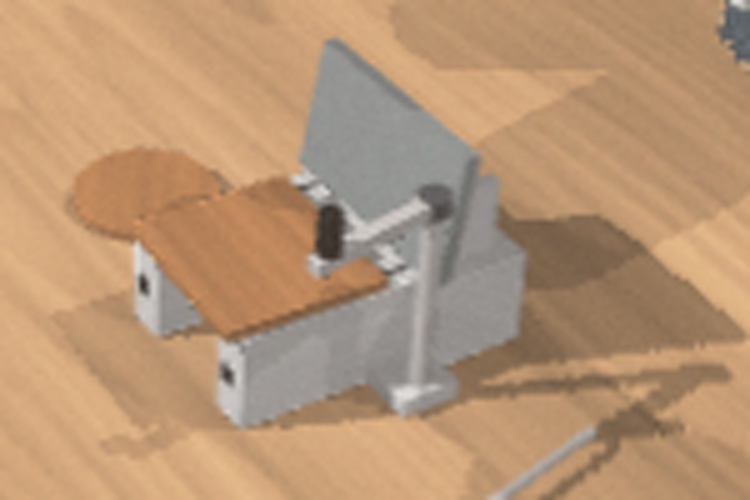

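```bash
cat > fit.py <<'E'
from h import *
cs=r.get_calibration("scene");ct=r.get_calibration("top")
S=lambda a,b:(a/5+290,b/5+185)
T=lambda a,b:(a/5+225,b/5+195)
# (cam,pix,z,fixture xy)
L=[(cs,S(138,318),0,(-115,58)),(cs,S(160,335),0,(-115,32)),(cs,S(220,408),0,(-115,-32)),(cs,S(243,427),0,(-115,-58)),
(cs,S(330,40),.139,(14,68)),(cs,S(477,160),.139,(14,-68)),
(ct,T(524,357),.139,(14,68)),(ct,T(262,357),.139,(14,-68)),
(ct,T(503,102),.06,(-115,58)),(ct,T(236,286),.137,(-16,-82)),(cs,S(434,192),.137,(-16,-82))]
P=np.array([onz(c,p,z)[0] for c,p,z,_ in L]);F=np.array([f for *_,f in L])/1000
print(P.round(3))
def rigid(F,P):
    a=F.mean(0);b=P.mean(0);U,_,V=np.linalg.svd((F-a).T@(P-b));M=V.T@U.T
    return M,b-M@a
M,t=rigid(F,P[:,:2]);print(M,t,"yaw",np.arctan2(M[1,0],M[0,0]))
print(((P[:,:2]-t)@M-F).round(4)*1000)
kn,e=tri(cs,S(331,208),ct,T(207,141));print("knob",kn,e,(M.T@(kn[:2]-t)).round(4))
for p in [(302,90),(495,90),(493,268),(297,266)]:
    q=onz(ct,T(*p),.068)[0];print("plate",q.round(4),(M.T@(q[:2]-t)).round(4))
for p in [(135,240),(230,335),(385,287)]:
    q=onz(cs,S(*p),.068)[0];print("plateS",q.round(4),(M.T@(q[:2]-t)).round(4))
np.savez("fx.npz",M=M,t=t)
E
python3 fit.py
```

```text
[[ 0.588  0.019  0.   ]
 [ 0.585  0.038  0.   ]
 [ 0.589  0.108  0.   ]
 [ 0.586  0.128  0.   ]
 [ 0.458  0.008  0.139]
 [ 0.457  0.145  0.139]
 [ 0.451 -0.001  0.139]
 [ 0.453  0.136  0.139]
 [ 0.588  0.009  0.06 ]
 [ 0.491  0.149  0.137]
 [ 0.492  0.155  0.137]]
[[-0.99998635 -0.00522414]
 [ 0.00522414 -0.99998635]] [0.47159716 0.07186228] yaw 3.1363684854261247
[[-2.  -5.3]
 [ 1.2  1.2]
 [-2.  -5.1]
 [ 0.7  1.5]
 [-0.6 -4. ]
 [ 0.6 -4.8]
 [ 5.8  4.7]
 [ 4.4  4.1]
 [-1.8  3.9]
 [-2.5  4.5]
 [-3.8 -0.9]]
knob [0.56390723 0.16215365 0.15767186] 0.004839387981455764 [-0.0918 -0.0908]
plate [0.5964 0.1207 0.068 ] [-0.1245 -0.0495]
plate [0.5944 0.0135 0.068 ] [-0.1231  0.0577]
plate [0.4961 0.0163 0.068 ] [-0.0248  0.0554]
plate [0.499  0.1246 0.068 ] [-0.0271 -0.0529]
plateS [0.5983 0.0331 0.068 ] [-0.1269  0.0381]
plateS [0.5967 0.1289 0.068 ] [-0.1248 -0.0577]
plateS [0.5043 0.1356 0.068 ] [-0.0324 -0.0639]
```

```bash
cat > plan.py <<'E'
from h import *
O=np.array([.472,.072])
def Rt(a,yaw=0):  # tool tilt a deg towards base, tool y=world y
    a=np.radians(a);z=np.array([-np.sin(a),0,-np.cos(a)]);y=np.array([0,1,0.]);x=np.cross(y,z)
    return R.from_euler('z',yaw)*R.from_matrix(np.c_[x,y,z])
def W(fx,fy,z): return np.array([O[0]-fx/1000,O[1]-fy/1000,z/1000])
def rows(p0,R0,wps):
    "wps: (fx,fy,z mm,alpha deg[,yaw])"
    for w in wps:
        s=R0.inv().apply(W(*w[:3])-p0)/.5; t=(R0.inv()*Rt(*w[3:])).as_rotvec()/np.pi
        print([float(v) for v in np.r_[s,t].round(3)+0],"#",w)
def cur():
    o=r.get_obs();q=o["eef_rot"];return o["tool_pos"],R.from_quat(np.r_[q[1:],q[0]])
def show():
    o=r.get_obs();p,q=cur();z=q.as_matrix()
    print("t",round(o["t"],2),"fix",((np.r_[O[0]-p[0],O[1]-p[1],p[2]])*1000).round(1),"z",z[:,2].round(3),"y",z[:,1].round(3),"q",o["qpos"].round(3),"F",o["ft_force"].round(1),"w",o["width"].round(4))
E
python3 - <<'E'
from plan import *
show();p,q=cur()
rows(p,q,[(-200,13,260,0),(-200,13,260,45)])
E
```

```text
Traceback (most recent call last):
  File "plan.py", line 16, in show
    print("t",round(o["t"],2),"fix",((np.r_[O[0]-p[0],O[1]-p[1],p[2]])*1000).round(1),"z",z[:,2].round(3),"y",z[:,1].round(3),"q",o["qpos"].round(3),"F",o["ft_force"].round(1),"w",o["width"].round(4))
                                                                                                                                                                                    ^^^^^^^^^^^^^^^^
AttributeError: 'float' object has no attribute 'round'
```

```bash
sed -i 's/o\["width"\].round(4)/round(float(o["width"]),4)/' plan.py
python3 - <<'E'
from plan import *
show();p,q=cur()
rows(p,q,[(-200,13,260,0),(-200,13,260,45)])
E
```

```text
t 0.1 fix [ 308.1 -530.5  221.7] z [-0.001 -0.002 -1.   ] y [ 0.263  0.965 -0.002] q [ 1.126  0.528  1.434 -0.     1.181 -0.178] F [-1.1 -0.1 -0.4] w 0.087
[-1.266, -0.782, -0.076, -0.001, 0.0, -0.085] # (-200, 13, 260, 0)
[-1.266, -0.782, -0.076, 0.033, 0.248, -0.08] # (-200, 13, 260, 45)
```

step_arm:
  commands:
    - [[-0.11,-0.07,-0.05,0,0,-0.01,1],[-0.22,-0.14,-0.076,0,0,-0.02,1],[-0.32,-0.2,-0.076,0,0,-0.03,1],[-0.42,-0.26,-0.076,0,0,-0.04,1],[-0.52,-0.32,-0.076,0,0,-0.05,1],[-0.62,-0.38,-0.076,0,0,-0.06,1],[-0.72,-0.44,-0.076,0,0,-0.07,1],[-0.82,-0.5,-0.076,0,0,-0.08,1],[-0.9,-0.55,-0.076,0,0,-0.085,1],[-0.9,-0.55,-0.076,0,0,-0.085,1]]

```text
t: 1.35
tool_pos: [0.5284, 0.2168, 0.26]
eef_rot: [0.0, 0.002, 1.0, -0.0]
ft_force: [-0.2, 1.1, -0.2]
width: 0.0013
```

```bash
python3 - <<'E'
from plan import *
show();p,q=cur()
rows(p,q,[(-200,13,260,0),(-200,13,260,45)])
E
```

```text
t 1.35 fix [ -56.4 -144.8  260. ] z [ 0.    -0.001 -1.   ] y [ 0.004  1.    -0.001] q [ 1.940e-01  4.130e-01  1.526e+00 -1.000e-03  1.202e+00 -1.373e+00] F [-0.2  1.1 -0.2] w 0.0013
[-0.288, -0.315, 0.0, 0.0, 0.0, -0.001] # (-200, 13, 260, 0)
[-0.288, -0.315, 0.0, 0.0, 0.25, -0.001] # (-200, 13, 260, 45)
```

step_arm:
  commands:
    - [[-0.07,-0.08,0,0,0,0,1],[-0.14,-0.16,0,0,0.03,0,1],[-0.22,-0.24,0,0,0.08,0,1],[-0.288,-0.315,0,0,0.13,0,1],[-0.288,-0.315,0,0,0.18,0,1],[-0.288,-0.315,0,0,0.23,0,1],[-0.288,-0.315,0,0,0.25,0,1],[-0.288,-0.315,0,0,0.25,0,1]]

```text
t: 2.35
tool_pos: [0.6699, 0.0633, 0.2576]
eef_rot: [-0.385, -0.001, 0.923, -0.0]
ft_force: [0.1, 0.4, -0.2]
width: 0.0005
```

```bash
python3 - <<'E'
from plan import *
show();p,q=cur()
w=[(-175,13,200,45),(-160,13,120,45),(-155,13,60,45),(-150,13,40,45)]
rows(p,q,w)
for n in ("scene","top"):
    im=r.read_camera(n);crop(im,*((270,120,200,150,4) if n=="scene" else (225,155,160,120,5)),f"pics/{n}1.png")
E
```

```text
t 2.35 fix [-197.9    8.7  257.6] z [-0.71  -0.001 -0.704] y [-0.002  1.     0.   ] q [-0.053  0.994  0.598 -0.055  2.338 -1.648] F [ 0.1  0.4 -0.2] w 0.0005
[-0.05, -0.009, 0.114, 0.0, -0.001, 0.001] # (-175, 13, 200, 45)
[-0.142, -0.009, 0.248, 0.0, -0.001, 0.001] # (-160, 13, 120, 45)
[-0.22, -0.009, 0.339, 0.0, -0.001, 0.001] # (-155, 13, 60, 45)
[-0.242, -0.009, 0.374, 0.0, -0.001, 0.001] # (-150, 13, 40, 45)
```

View pics/scene1.png

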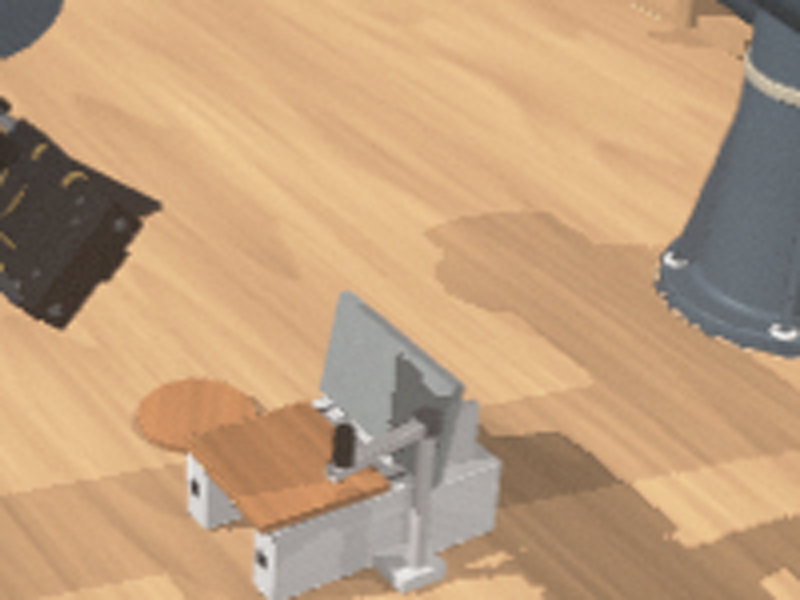

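```bash
python3 - <<'E'
from plan import *
p,q=cur();print(proj(r.get_calibration("scene"),p),proj(r.get_calibration("top"),p))
cw=r.get_calibration("wrist");im=r.read_camera("wrist");cv2.imwrite("pics/wrist1.png",im[:,:,::-1])
np.savez("w1.npz",**cw)
im=r.read_camera("scene");cv2.imwrite("pics/scene1f.png",im[:,:,::-1])
E
```

```text
[[297.0013338  183.66389612]] [[300.69516983 177.2680919 ]]
```

View pics/scene1f.png

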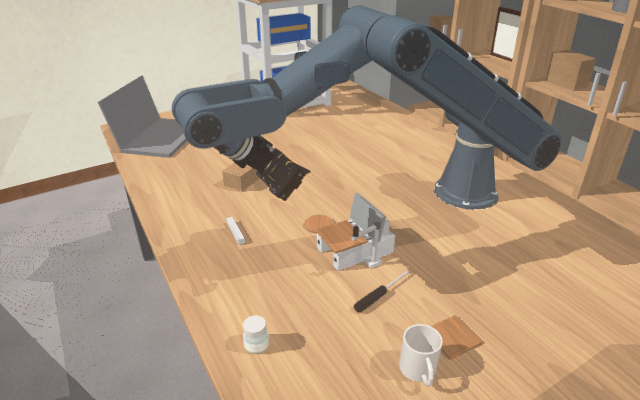

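View pics/wrist1.png

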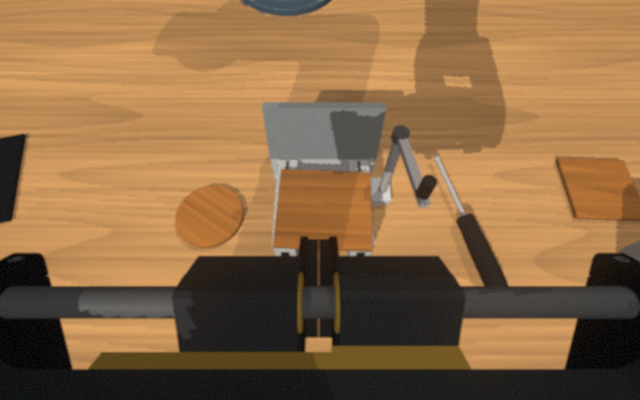

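View pics/top1.png

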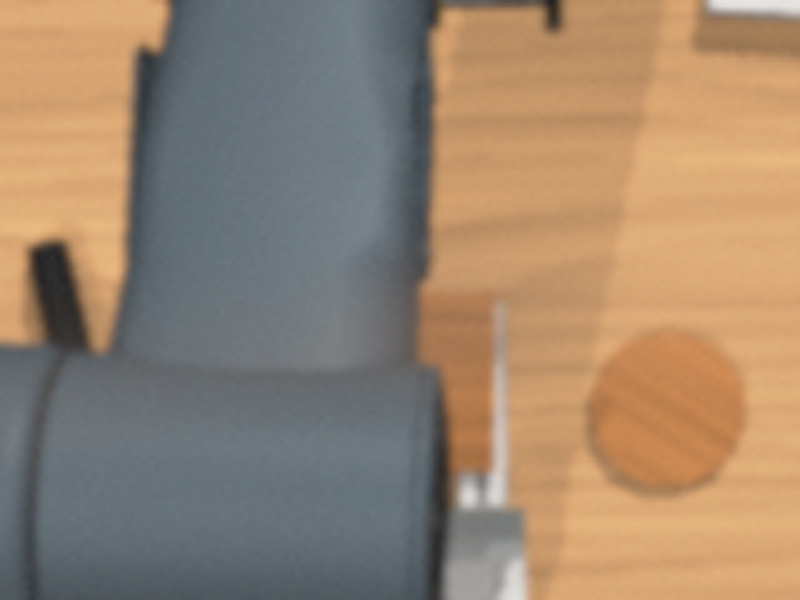

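```bash
python3 - <<'E'
from plan import *
show()
c=dict(np.load("w1.npz"));c["k1"]=float(c["k1"])
for n,p,z,f in [("fence+",(264,103),.139,(14,68)),("fence-",(385,107),.139,(14,-68)),("post",(401,132),.137,(-16,-82)),("knob",(431,184),.159,0),("rail+fr",(272,250),.06,(-115,58)),("rail-fr",(374,252),.06,(-115,-58)),
 ("pl",(283,169),.068,0),("pl",(372,172),.068,0),("pl",(275,247),.068,0),("pl",(373,249),.068,0)]:
    w=onz(c,p,z)[0];print(n,w.round(4),"fix",((O-w[:2])*1000).round(1),f)
E
```

```text
t 2.55 fix [-198.     9.2  261.9] z [-0.706 -0.001 -0.709] y [-0.002  1.    -0.   ] q [-0.054  0.988  0.597 -0.055  2.338 -1.649] F [1.  0.1 0. ] w 0.0
fence+ [0.4546 0.002  0.139 ] fix [17.4 70. ] (14, 68)
fence- [0.46   0.1349 0.139 ] fix [ 12.  -62.9] (14, -68)
post [0.4927 0.1494 0.137 ] fix [-20.7 -77.4] (-16, -82)
knob [0.5688 0.1636 0.159 ] fix [-96.8 -91.6] 0
rail+fr [0.5967 0.0108 0.06  ] fix [-124.7   61.2] (-115, 58)
rail-fr [0.5987 0.1241 0.06  ] fix [-126.7  -52.1] (-115, -58)
pl [0.4953 0.0187 0.068 ] fix [-23.3  53.3] 0
pl [0.4994 0.1276 0.068 ] fix [-27.4 -55.6] 0
pl [0.5961 0.015  0.068 ] fix [-124.1   57. ] 0
pl [0.5981 0.1219 0.068 ] fix [-126.1  -49.9] 0
```

```bash
python3 - <<'E'
from plan import *
show();p,q=cur()
w=[(-175,13,200,45),(-160,13,120,45),(-155,13,60,45),(-150,13,38,45)]
rows(p,q,w)
E
```

```text
t 2.55 fix [-198.     9.2  261.9] z [-0.706 -0.001 -0.709] y [-0.002  1.    -0.   ] q [-0.054  0.988  0.597 -0.055  2.338 -1.649] F [1.  0.1 0. ] w 0.0
[-0.055, -0.008, 0.12, 0.0, 0.001, 0.0] # (-175, 13, 200, 45)
[-0.146, -0.007, 0.255, 0.0, 0.001, 0.0] # (-160, 13, 120, 45)
[-0.224, -0.007, 0.347, 0.0, 0.001, 0.0] # (-155, 13, 60, 45)
[-0.248, -0.007, 0.385, 0.0, 0.001, 0.0] # (-150, 13, 38, 45)
```

step_arm:
  commands:
    - [[-0.03,-0.004,0.06,0,0,0,1],[-0.055,-0.006,0.12,0,0,0,1],[-0.1,-0.006,0.19,0,0,0,1],[-0.146,-0.006,0.255,0,0,0,1],[-0.19,-0.006,0.3,0,0,0,1],[-0.224,-0.006,0.347,0,0,0,1],[-0.24,-0.006,0.37,0,0,0,1],[-0.248,-0.006,0.385,0,0,0,1],[-0.248,-0.006,0.385,0,0,0,1]]

```text
t: 3.68
tool_pos: [0.622, 0.0591, 0.0374]
eef_rot: [-0.382, -0.001, 0.924, -0.0]
ft_force: [0.3, -0.2, 0.2]
width: 0.0005
```

```bash
python3 - <<'E'
from plan import *
p,q=cur()
w=[(-150,13,38,45),(-115,13,38,45),(-86,13,38,45)]
rows(p,q,w)
im=r.read_camera("scene");crop(im,170,120,260,170,3,"pics/scene2.png")
show()
E
```

```text
[0.001, 0.0, -0.001, 0.0, 0.0, 0.0] # (-150, 13, 38, 45)
[0.05, 0.0, 0.049, 0.0, 0.0, 0.0] # (-115, 13, 38, 45)
[0.091, 0.0, 0.09, 0.0, 0.0, 0.0] # (-86, 13, 38, 45)
t 3.73 fix [-150.4   12.9   37.8] z [-0.706 -0.001 -0.708] y [-0.001  1.    -0.   ] q [-0.062  1.125  0.899 -0.047  1.901 -1.631] F [0.5 0.5 0.9] w 0.0005
```

View pics/scene2.png

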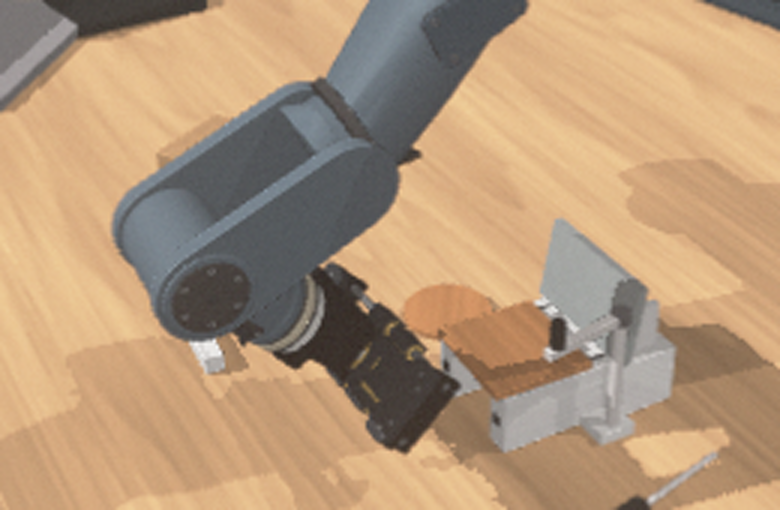

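step_arm:
  commands:
    - [[0.014,0,0.014,0,0,0,1],[0.028,0,0.028,0,0,0,1],[0.042,0,0.042,0,0,0,1],[0.05,0,0.05,0,0,0,1],[0.058,0,0.058,0,0,0,1],[0.066,0,0.066,0,0,0,1],[0.074,0,0.074,0,0,0,1],[0.082,0,0.082,0,0,0,1],[0.087,0,0.087,0,0,0,1],[0.087,0,0.087,0,0,0,1]]

```text
t: 4.97
tool_pos: [0.5603, 0.0591, 0.0369]
eef_rot: [-0.383, -0.001, 0.924, -0.0]
ft_force: [1.7, 0.7, 0.4]
width: 0.0005
```

```bash
python3 - <<'E'
from plan import *
show()
im=r.read_camera("scene");crop(im,220,150,220,150,3.6,"pics/scene3.png")
p,q=cur()
th=np.radians
def edge(t,a,s,px):
    E=np.array([px-100*np.cos(th(t)),60+100*np.sin(th(t))]);C=E+s*np.array([np.sin(th(a)),-np.cos(th(a))]);return C-9.5*np.array([np.cos(th(a)),np.sin(th(a))])
def tipc(t,a,L,px):
    C=np.array([px-L*np.cos(th(t)),60+L*np.sin(th(t))]);return C-9.5*np.array([np.cos(th(a)),np.sin(th(a))])
w=[]
for t,s in [(0,27),(5,28),(10,29),(15,30),(20,31),(25,32),(30,33),(35,34),(40,35),(45,35)]:
    x,z=edge(t,45,s,-.06*t);w.append((round(x),13,round(z),45))
for t,a in [(52,42),(60,38),(68,34),(76,29),(84,24),(90,20),(96,17),(100,15)]:
    x,z=tipc(t,a,65,-.08*t);w.append((round(x),13,round(z),a))
rows(p,q,w)
E
```

```text
t 4.97 fix [-88.3  12.9  36.9] z [-0.707 -0.001 -0.707] y [-0.001  1.     0.   ] q [-0.067  1.05   1.115 -0.049  1.76  -1.628] F [1.7 0.7 0.4] w 0.0005
[-0.004, 0.0, 0.004, 0.0, 0.0, 0.0] # (-88, 13, 34, 45)
[0.009, 0.0, -0.005, 0.0, 0.0, 0.0] # (-87, 13, 42, 45)
[0.023, 0.0, -0.014, 0.0, 0.0, 0.0] # (-85, 13, 50, 45)
[0.037, 0.0, -0.022, 0.0, 0.0, 0.0] # (-83, 13, 58, 45)
[0.053, 0.0, -0.029, 0.0, 0.0, 0.0] # (-80, 13, 66, 45)
[0.069, 0.0, -0.034, 0.0, 0.0, 0.0] # (-76, 13, 73, 45)
[0.084, 0.0, -0.038, 0.0, 0.0, 0.0] # (-72, 13, 80, 45)
[0.101, 0.0, -0.041, 0.0, 0.0, 0.0] # (-67, 13, 87, 45)
[0.118, 0.0, -0.041, 0.0, 0.0, 0.0] # (-61, 13, 93, 45)
[0.135, 0.0, -0.041, 0.0, 0.0, 0.0] # (-55, 13, 99, 45)
[0.149, 0.0, -0.044, 0.0, -0.017, 0.0] # (-51, 13, 105, 42)
[0.165, 0.0, -0.042, 0.0, -0.039, 0.0] # (-45, 13, 110, 38)
[0.182, 0.0, -0.039, 0.0, -0.061, 0.0] # (-38, 13, 115, 34)
[0.197, 0.0, -0.032, 0.0, -0.089, 0.0] # (-30, 13, 118, 29)
[0.213, 0.0, -0.025, 0.0, -0.117, 0.0] # (-22, 13, 121, 24)
[0.223, 0.0, -0.018, 0.0, -0.139, 0.0] # (-16, 13, 122, 20)
[0.231, 0.0, -0.01, 0.0, -0.156, 0.0] # (-10, 13, 122, 17)
[0.237, 0.0, -0.004, 0.0, -0.167, 0.0] # (-6, 13, 122, 15)
```

View pics/scene3.png

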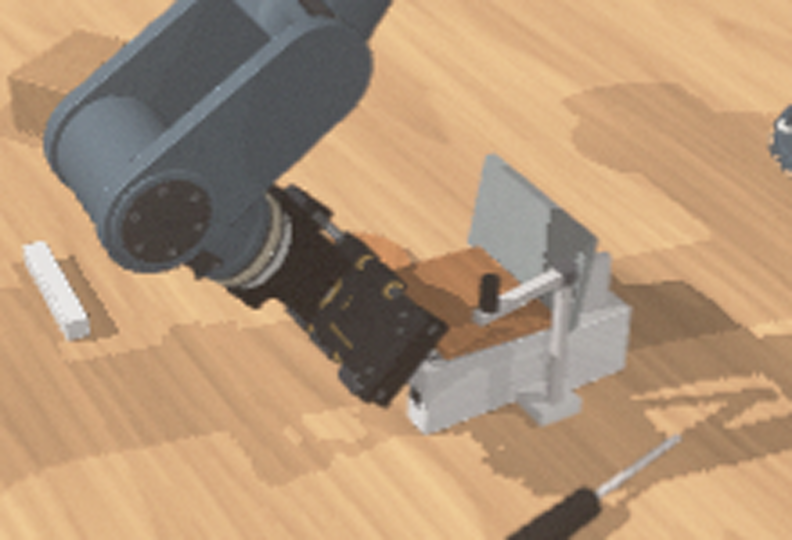

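step_arm:
  commands:
    - [[0.009,0,-0.005,0,0,0,1],[0.023,0,-0.014,0,0,0,1],[0.037,0,-0.022,0,0,0,1],[0.053,0,-0.029,0,0,0,1],[0.053,-0.006,-0.029,0,0,0,1],[0.053,-0.012,-0.029,0,0,0,1],[0.053,-0.016,-0.029,0,0,0,1],[0.053,-0.016,-0.029,0,0,0,1]]

```text
t: 6.02
tool_pos: [0.5517, 0.0507, 0.0654]
eef_rot: [-0.383, -0.0, 0.924, -0.0]
ft_force: [0.4, -0.6, 0.1]
width: 0.0004
```

```bash
python3 - <<'E'
from plan import *
show()
im=r.read_camera("scene");crop(im,220,150,220,150,3.6,"pics/scene4.png")
im=r.read_camera("wrist");cv2.imwrite("pics/wrist4.png",im[:,:,::-1])
E
```

```text
t 6.03 fix [-79.7  21.3  65.4] z [-0.708 -0.001 -0.707] y [-0.001  1.    -0.   ] q [-0.079  1.002  1.146 -0.057  1.778 -1.639] F [ 0.4 -0.6  0.1] w 0.0004
```

View pics/scene4.png

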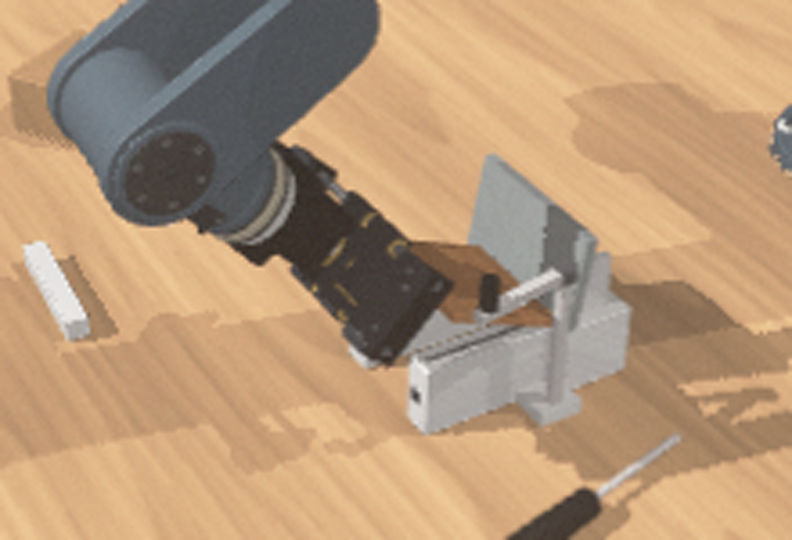

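View pics/wrist4.png

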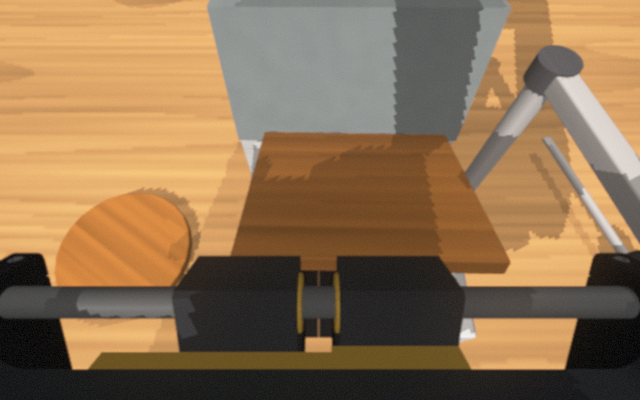

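step_arm:
  commands:
    - [[0.016,0,-0.005,0,0,0,1],[0.031,0,-0.009,0,0,0,1],[0.048,0,-0.012,0,-0.005,0,1],[0.065,0,-0.012,0,-0.01,0,1],[0.082,0,-0.012,0,-0.015,0,1],[0.096,0,-0.015,0,-0.025,0,1],[0.112,0,-0.013,0,-0.045,0,1],[0.129,0,-0.01,0,-0.065,0,1],[0.129,0,-0.01,0,-0.065,0,1]]

```text
t: 7.25
tool_pos: [0.5088, 0.0511, 0.1165]
eef_rot: [-0.286, -0.001, 0.958, -0.0]
ft_force: [0.4, -0.3, -0.4]
width: 0.0003
```

```bash
python3 - <<'E'
from plan import *
show()
im=r.read_camera("scene");crop(im,220,150,220,150,3.6,"pics/scene5.png")
im=r.read_camera("wrist");cv2.imwrite("pics/wrist5.png",im[:,:,::-1])
p,q=cur()
w=[(-30,21,118,29),(-22,21,121,24),(-16,21,122,20),(-10,21,122,17),(-6,21,122,15)]
rows(p,q,w)
E
```

```text
t 7.25 fix [-36.8  20.9 116.5] z [-0.548 -0.001 -0.836] y [-0.001  1.    -0.   ] q [-0.089  0.783  1.402 -0.049  1.535 -1.644] F [ 0.4 -0.3 -0.4] w 0.0003
[0.017, 0.0, 0.004, 0.0, -0.024, 0.0] # (-30, 21, 118, 29)
[0.033, 0.0, 0.008, 0.0, -0.051, 0.0] # (-22, 21, 121, 24)
[0.044, 0.0, 0.013, 0.0, -0.074, 0.0] # (-16, 21, 122, 20)
[0.054, 0.0, 0.019, 0.0, -0.09, 0.0] # (-10, 21, 122, 17)
[0.061, 0.0, 0.024, 0.0, -0.101, 0.0] # (-6, 21, 122, 15)
```

View pics/scene5.png

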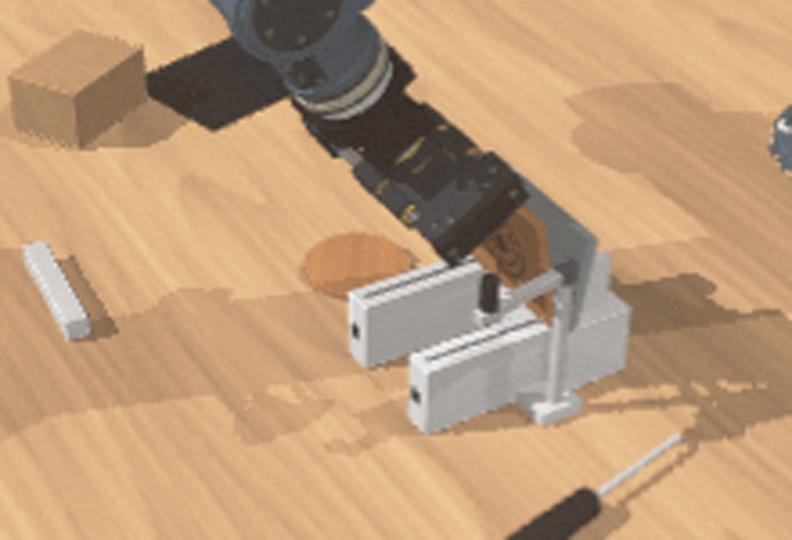

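View pics/wrist5.png

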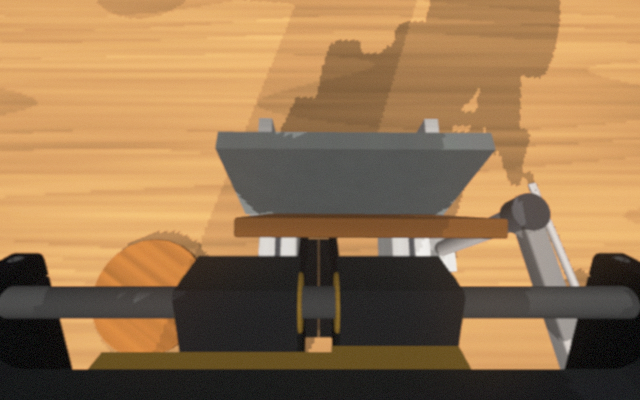

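step_arm:
  commands:
    - [[0.009,0,0.002,0,-0.012,0,1],[0.017,0,0.004,0,-0.024,0,1],[0.025,0,0.006,0,-0.038,0,1],[0.033,0,0.008,0,-0.051,0,1],[0.039,0,0.011,0,-0.063,0,1],[0.044,0,0.013,0,-0.074,0,1],[0.049,0,0.016,0,-0.082,0,1],[0.054,0,0.019,0,-0.09,0,1],[0.058,0,0.022,0,-0.1,0,1],[0.06,0,0.023,0,-0.1,0,1],[0.06,0,0.023,0,-0.1,0,1]]

```text
t: 8.72
tool_pos: [0.481, 0.0508, 0.1218]
eef_rot: [-0.13, -0.0, 0.991, -0.0]
ft_force: [5.0, 0.3, -1.9]
width: 0.0004
```

```bash
python3 - <<'E'
from plan import *
show()
im=r.read_camera("scene");crop(im,220,150,220,150,3.6,"pics/scene6.png")
im=r.read_camera("wrist");cv2.imwrite("pics/wrist6.png",im[:,:,::-1])
E
```

```text
t 8.72 fix [ -9.   21.2 121.8] z [-0.259 -0.    -0.966] y [-0.001  1.    -0.   ] q [-0.108  0.598  1.69  -0.031  1.114 -1.662] F [ 5.   0.3 -1.9] w 0.0004
```

View pics/scene6.png

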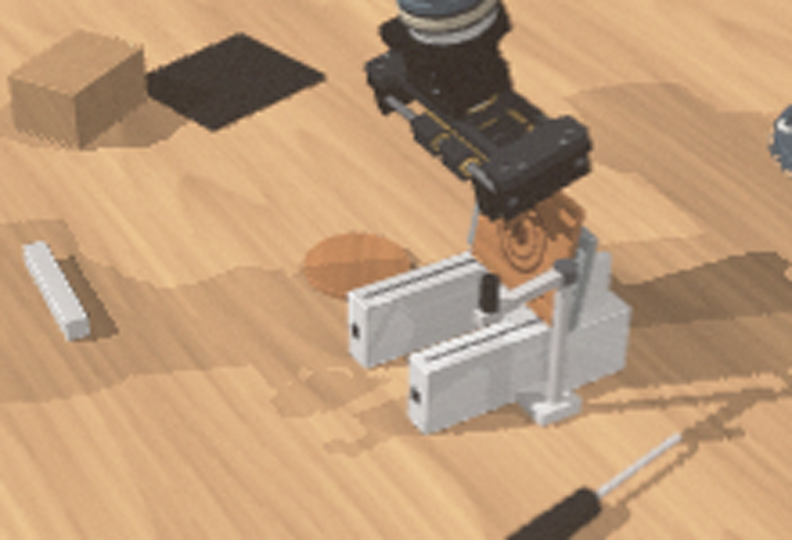

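View pics/wrist6.png

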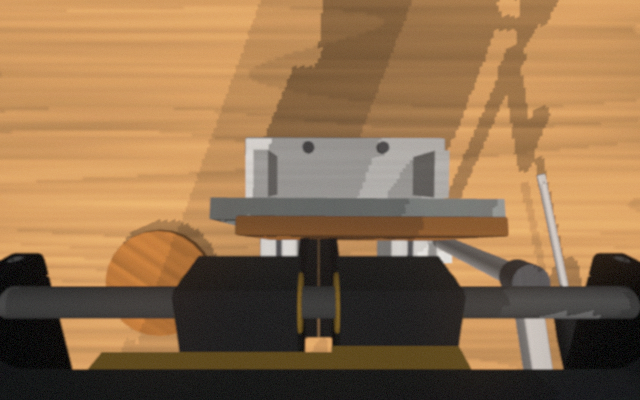

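```bash
python3 - <<'E'
from plan import *
show();p,q=cur()
rows(p,q,[(-40,21,125,15),(-75,21,160,15),(-88,10,220,8),(-88,-140,220,0)])
E
```

```text
t 8.82 fix [ -9.   21.2 121.8] z [-0.259 -0.    -0.966] y [-0.001  1.    -0.   ] q [-0.108  0.598  1.69  -0.031  1.115 -1.662] F [ 5.1  0.5 -1.6] w 0.0002
[-0.058, 0.0, -0.022, 0.0, 0.0, 0.0] # (-40, 21, 125, 15)
[-0.108, 0.0, -0.108, 0.0, 0.0, 0.0] # (-75, 21, 160, 15)
[-0.102, 0.022, -0.231, 0.0, -0.039, 0.0] # (-88, 10, 220, 8)
[-0.102, 0.322, -0.231, 0.0, -0.083, 0.0] # (-88, -140, 220, 0)
```

step_arm:
  commands:
    - [[-0.01,0,-0.002,0,0,0,1],[-0.03,0,-0.01,0,0,0,1],[-0.058,0,-0.022,0,0,0,1],[-0.108,0,-0.108,0,0,0,1],[-0.105,0.01,-0.18,0,-0.02,0,1],[-0.102,0.022,-0.231,0,-0.039,0,1],[-0.102,0.12,-0.231,0,-0.06,0,1],[-0.102,0.22,-0.231,0,-0.083,0,1],[-0.102,0.322,-0.231,0,-0.083,0,1],[-0.102,0.322,-0.231,0,-0.083,0,1]]

```text
t: 10.07
tool_pos: [0.5568, 0.2152, 0.2196]
eef_rot: [-0.004, -0.003, 1.0, 0.0]
ft_force: [-0.4, -0.5, 0.1]
width: 0.0004
```

```bash
python3 - <<'E'
from plan import *
show()
im=r.read_camera("scene");crop(im,220,150,220,150,3.6,"pics/scene7.png")
c=r.get_calibration("wrist");im=r.read_camera("wrist");cv2.imwrite("pics/wrist7.png",im[:,:,::-1]);np.savez("w7.npz",**c)
im=r.read_camera("top");crop(im,225,155,160,120,5,"pics/top7.png")
E
```

```text
t 10.07 fix [ -84.8 -143.2  219.6] z [-0.008  0.    -1.   ] y [-0.006  1.     0.   ] q [ 0.181  0.496  1.503  0.002  1.15  -1.397] F [-0.4 -0.5  0.1] w 0.0004
```

View pics/scene7.png

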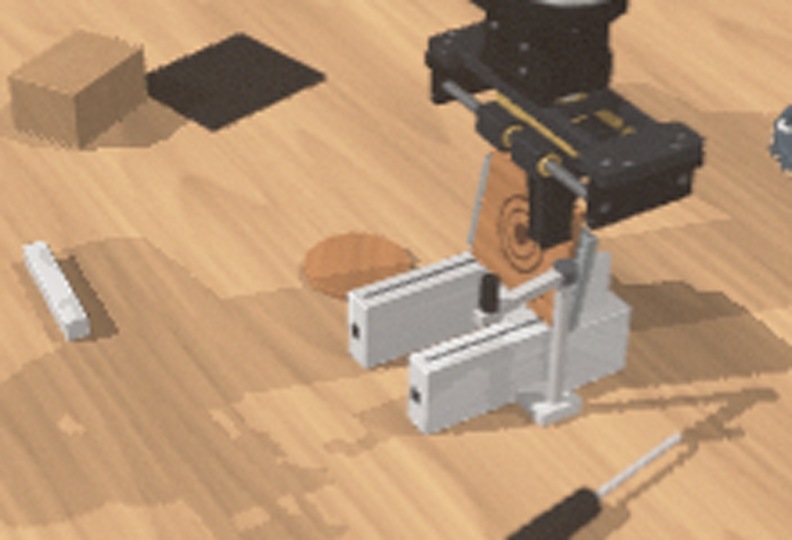

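View pics/wrist7.png

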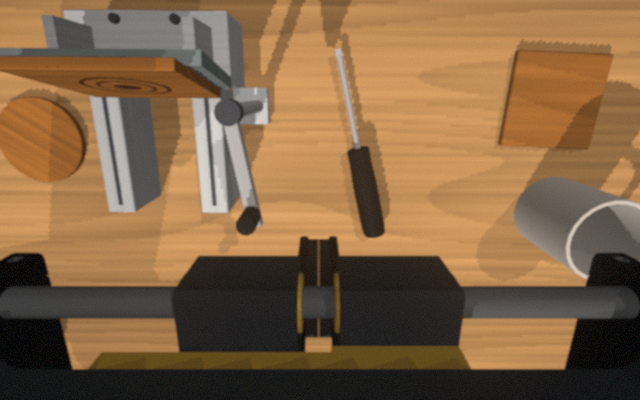

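```bash
python3 - <<'E'
from plan import *
c=dict(np.load("w7.npz"));c["k1"]=float(c["k1"])
k=onz(c,(247,226),.159)[0];P=onz(c,(229,110),.137)[0];print("knob",k,"post",P,np.linalg.norm((k-P)[:2]),np.degrees(np.arctan2(*(k-P)[1::-1])))
P=np.array([.491,.151])
p,q=cur();print(p)
def wr(w): return tuple(((O-np.array(w))*1000).round(0))
L=[]
for a in [10,0,-10,-20,-30,-40,-50,-60,-70,-80,-85,-90]:
    t=np.radians(a);d=np.array([np.cos(t),np.sin(t)]);n=np.array([-d[1],d[0]])
    h=min(15/abs(n[1]) if abs(n[1])>1e-6 else 99,9.5/abs(n[0]) if abs(n[0])>1e-6 else 99)
    f=P+.072*d+n*(7+(15*abs(n[1])+9.5*abs(n[0]))*.95)/1000
    L.append((*wr(f),142,0))
rows(p,q,[(-85,-136,142,0)]+L)
E
```

```text
knob [0.5653962  0.16428735 0.159     ] post [0.48976682 0.15173651 0.137     ] 0.07666372157608135 9.422477242672077
[0.55765499 0.21135638 0.219317  ]
[0.0, -0.007, 0.155, 0.0, -0.002, 0.0] # (-85, -136, 142, 0)
[-0.002, -0.051, 0.155, 0.0, -0.002, 0.0] # (np.float64(-86.0), np.float64(-114.0), 142, 0)
[-0.012, -0.079, 0.155, 0.0, -0.002, 0.0] # (np.float64(-91.0), np.float64(-100.0), 142, 0)
[-0.018, -0.101, 0.155, 0.0, -0.002, 0.0] # (np.float64(-94.0), np.float64(-89.0), 142, 0)
[-0.02, -0.127, 0.155, 0.0, -0.002, 0.0] # (np.float64(-95.0), np.float64(-76.0), 142, 0)
[-0.016, -0.151, 0.155, 0.0, -0.002, 0.0] # (np.float64(-93.0), np.float64(-64.0), 142, 0)
[-0.008, -0.177, 0.155, 0.0, -0.002, 0.0] # (np.float64(-89.0), np.float64(-51.0), 142, 0)
[0.004, -0.201, 0.155, 0.0, -0.002, 0.0] # (np.float64(-83.0), np.float64(-39.0), 142, 0)
[0.022, -0.223, 0.155, 0.0, -0.002, 0.0] # (np.float64(-74.0), np.float64(-28.0), 142, 0)
[0.044, -0.242, 0.155, 0.0, -0.002, 0.0] # (np.float64(-63.0), np.float64(-18.0), 142, 0)
[0.07, -0.256, 0.155, 0.0, -0.002, 0.0] # (np.float64(-50.0), np.float64(-11.0), 142, 0)
[0.086, -0.26, 0.156, 0.0, -0.002, 0.0] # (np.float64(-42.0), np.float64(-9.0), 142, 0)
[0.1, -0.264, 0.156, 0.0, -0.002, 0.0] # (np.float64(-35.0), np.float64(-7.0), 142, 0)
```

step_arm:
  commands:
    - [[0,-0.004,0.08,0,0,0,1],[0,-0.004,0.155,0,0,0,1],[0,-0.004,0.155,0,0,0,1],[-0.002,-0.03,0.155,0,0,0,1],[-0.002,-0.051,0.155,0,0,0,1],[-0.007,-0.065,0.155,0,0,0,1],[-0.012,-0.079,0.155,0,0,0,1],[-0.015,-0.09,0.155,0,0,0,1],[-0.018,-0.101,0.155,0,0,0,1],[-0.02,-0.114,0.155,0,0,0,1],[-0.02,-0.127,0.155,0,0,0,1],[-0.02,-0.127,0.155,0,0,0,1]]

```text
t: 11.72
tool_pos: [0.5676, 0.1479, 0.1421]
eef_rot: [-0.003, -0.0, 1.0, -0.0]
ft_force: [-0.8, -0.1, -0.5]
width: 0.0003
```

```bash
python3 - <<'E'
from plan import *
show()
im=r.read_camera("scene");crop(im,220,150,220,150,3.6,"pics/scene8.png")
E
```

```text
t 11.72 fix [-95.6 -75.9 142.1] z [-0.006 -0.    -1.   ] y [-0.001  1.    -0.   ] q [ 0.065  0.581  1.602  0.     0.965 -1.507] F [-0.8 -0.1 -0.5] w 0.0003
```

View pics/scene8.png

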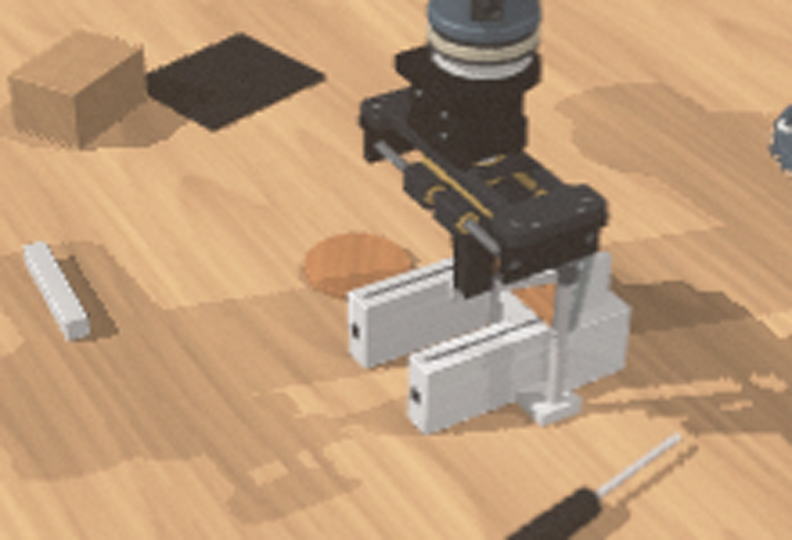

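step_arm:
  commands:
    - [[0.001,-0.012,0,0,0,0,1],[0.004,-0.024,0,0,0,0,1],[0.008,-0.037,0,0,0,0,1],[0.012,-0.05,0,0,0,0,1],[0.024,-0.074,0,0,0,0,1],[0.033,-0.086,0,0,0,0,1],[0.042,-0.096,0,0,0,0,1],[0.053,-0.107,0,0,0,0,1],[0.064,-0.115,0,0,0,0,1],[0.077,-0.123,0,0,0,0,1],[0.09,-0.129,0,0,0,0,1],[0.09,-0.129,0,0,0,0,1]]

```text
t: 13.28
tool_pos: [0.5216, 0.0838, 0.1424]
eef_rot: [-0.004, -0.001, 1.0, -0.0]
ft_force: [-0.1, -0.1, 0.6]
width: 0.0007
```

```bash
python3 - <<'E'
from plan import *
show()
im=r.read_camera("wrist");cv2.imwrite("pics/wrist9.png",im[:,:,::-1])
im=r.read_camera("scene");crop(im,220,150,220,150,3.6,"pics/scene9.png")
p,q=cur();rows(p,q,[(-42,-9,142,0),(-35,-7,142,0),(-32,-7,142,0)])
E
```

```text
t 13.28 fix [-49.6 -11.8 142.4] z [-0.007 -0.    -1.   ] y [-0.001  1.    -0.   ] q [-5.200e-02  5.160e-01  1.747e+00 -1.000e-03  8.860e-01 -1.624e+00] F [-0.1 -0.1  0.6] w 0.0007
[0.017, -0.006, 0.001, 0.0, -0.002, 0.0] # (-42, -9, 142, 0)
[0.031, -0.01, 0.001, 0.0, -0.002, 0.0] # (-35, -7, 142, 0)
[0.037, -0.01, 0.001, 0.0, -0.002, 0.0] # (-32, -7, 142, 0)
```

View pics/wrist9.png

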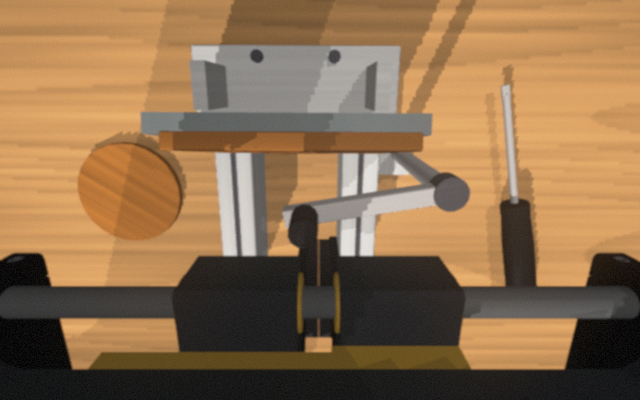

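View pics/scene9.png

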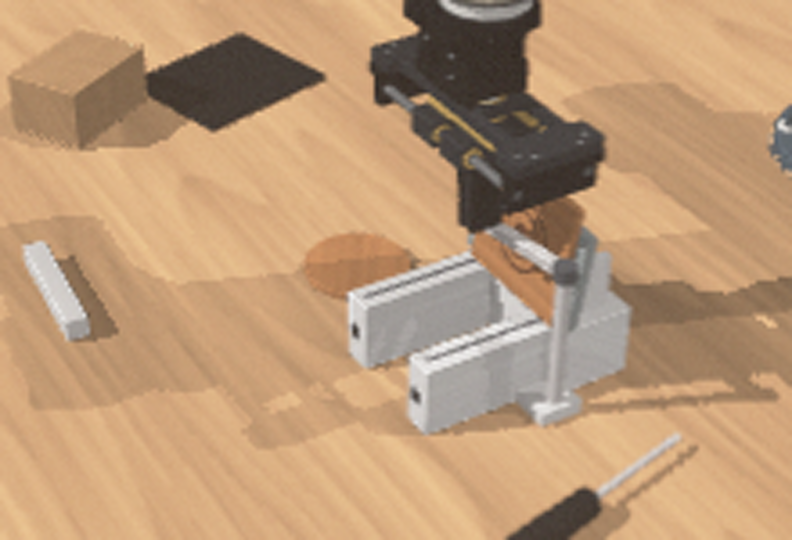

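step_arm:
  commands:
    - [[0.008,-0.008,0,0,0,0,1],[0.016,-0.014,0,0,0,0,1],[0.022,-0.016,0,0,0,0,1],[0.028,-0.016,0,0,0,0,1],[0.032,-0.016,0,0,0,0,1],[0.036,-0.016,0,0,0,0,1],[0.036,-0.016,0,0,0,0,1]]

```text
t: 14.25
tool_pos: [0.5067, 0.0758, 0.1428]
eef_rot: [-0.001, -0.001, 1.0, -0.0]
ft_force: [5.9, -0.5, -2.7]
width: 0.0002
```

```bash
python3 - <<'E'
from plan import *
show()
im=r.read_camera("wrist");cv2.imwrite("pics/wrist10.png",im[:,:,::-1])
E
```

```text
t 14.25 fix [-34.7  -3.8 142.8] z [-0.001 -0.    -1.   ] y [-0.001  1.    -0.   ] q [-0.07   0.496  1.79  -0.     0.857 -1.641] F [ 5.9 -0.5 -2.7] w 0.0002
```

View pics/wrist10.png

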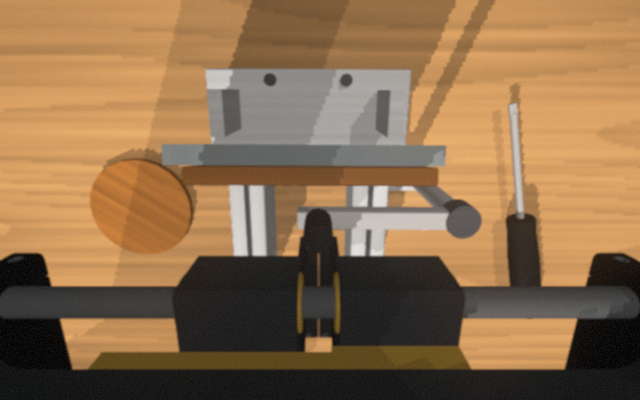

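step_arm:
  commands:
    - [[-0.004,0,0,0,0,0,1],[-0.02,0,0,0,0,0,1],[-0.06,0,0,0,0,0,1],[-0.12,0,-0.04,0,0,0,1],[-0.2,0,-0.12,0,0,0,1],[-0.25,0,-0.2,0,0,0,1],[-0.25,0,-0.2,0,0.04,0,1],[-0.25,0,-0.2,0,0.1,0,1],[-0.25,0,-0.2,0,0.1,0,1],[-0.25,0,-0.2,0,0.1,0,1]]

```text
t: 15.55
tool_pos: [0.6291, 0.0764, 0.2411]
eef_rot: [-0.16, -0.001, 0.987, 0.0]
ft_force: [-0.6, 0.3, 0.2]
width: 0.0004
```

```bash
python3 - <<'E'
from plan import *
show()
c=r.get_calibration("wrist");im=r.read_camera("wrist");cv2.imwrite("pics/wrist11.png",im[:,:,::-1]);np.savez("w11.npz",**c)
im=r.read_camera("scene");crop(im,220,150,220,150,3.6,"pics/scene11.png")
im=r.read_camera("top");cv2.imwrite("pics/top11.png",im[:,:,::-1])
E
```

```text
t 15.55 fix [-157.1   -4.4  241.1] z [-0.316 -0.    -0.949] y [-0.001  1.     0.   ] q [-0.048  0.674  1.133 -0.015  1.656 -1.619] F [-0.6  0.3  0.2] w 0.0004
```

View pics/wrist11.png

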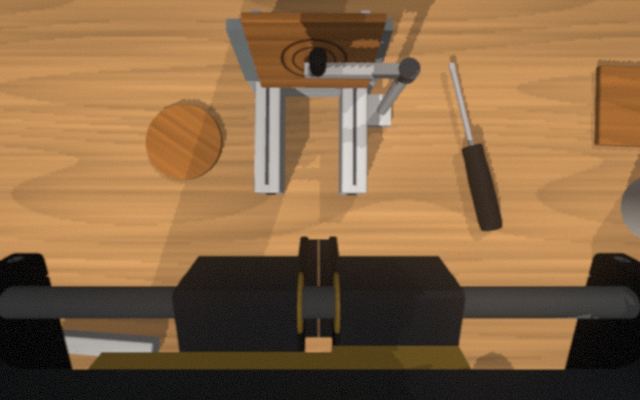

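View pics/scene11.png

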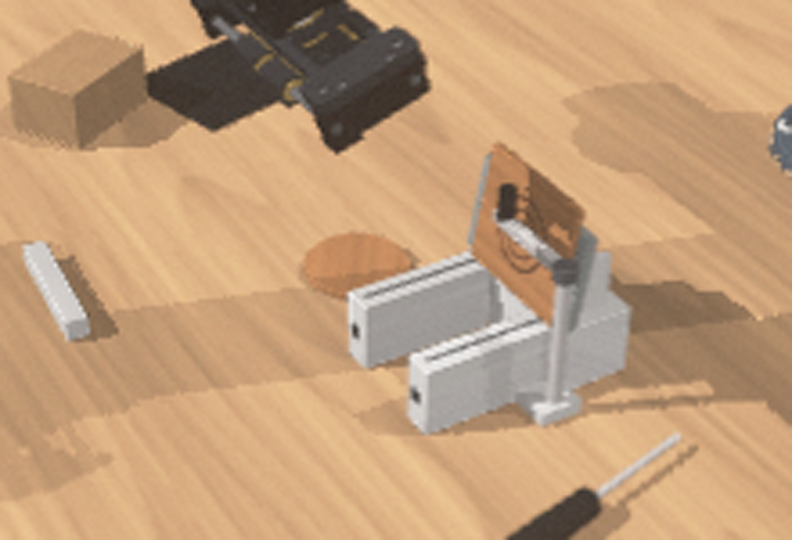

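View pics/top11.png

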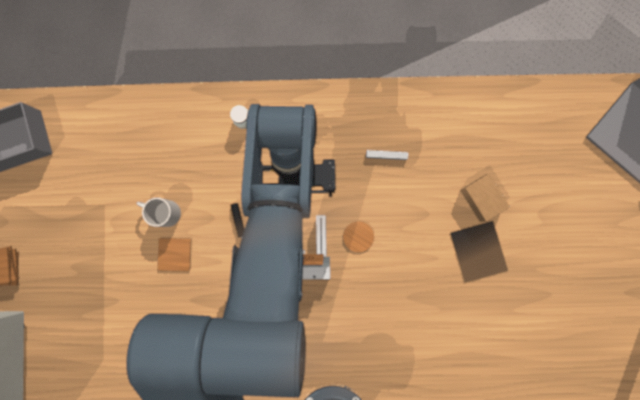

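```bash
python3 - <<'E'
from plan import *
c=dict(np.load("w11.npz"));c["k1"]=float(c["k1"])
k=onz(c,(318,54),.159)[0];P=onz(c,(409,69),.137)[0];d=(k-P)[:2]
e=onz(c,[(305,70),(400,70)],.135);de=(e[0]-e[1])[:2]
f=lambda d:210-(np.degrees(np.arctan2(-d[1],-d[0]))%360)
print("q rad knob",np.radians(f(d)),"arm edge",np.radians(f(de)),np.linalg.norm(d))
pl=onz(c,[(258,86),(371,90)],.06);t=onz(c,[(243,13),(387,14)],.159);rl=onz(c,[(256,192),(284,192),(341,193),(367,193)],.06)
for n,v in (("foot",pl),("top",t),("rails",rl)):print(n,((O-v[:,:2])*1000).round(1).tolist())
E
```

```text
q rad knob 2.1298328138277647 arm edge 2.0924114346278886 0.07417673752678404
foot [[-8.5, 58.9], [-12.4, -58.0]]
top [[13.1, 53.3], [12.6, -55.3]]
rails [[-118.2, 60.3], [-118.2, 31.5], [-119.1, -27.1], [-119.0, -53.8]]
```

Every check agrees: the keeper measures about 2.09–2.13 rad, the plate leans on the fence and is centred, and nothing touches the robot. I'm handing it in.

```bash
python3 - <<'E'
from plan import *
print(r.sign_off());show()
E
```

```text
the job is handed in; nothing more can be done
None
the job is handed in; nothing more can be done
```

The plate is standing upright against the fence with its engraved face out, and the keeper is across in front of it at its stop. I handed the job in after about 15.6 s on the robot's clock; the hand-in reports no verdict.

**What I did:** With the fingers shut, I reached into the slot from the front at 45 degrees and pushed the plate back to the fence. I lifted its front edge and tipped it up until it leaned on the fence, pressing with about 5 N. After backing off, I pushed the keeper knob around to the stop, where I felt about 6 N, and moved the gripper clear.

**Last checks, from the wrist camera just before handing in:**

| Check | Measured | Needed |
|---|---|---|
| Keeper angle from the knob | 2.13 rad | at least 1.95 rad (stop at 2.094) |
| Keeper angle from the arm's edge | 2.09 rad | at least 1.95 rad |
| Plate's lower edge, fixture x | about -8 to -12 mm | about -8 mm when resting on the fence |
| Plate's top edge, fixture x | about +13 mm | behind the lower edge, leaning back |
| Plate's sideways centring | within about 2 mm | within 30 mm |

- **Bystanders:** None I could see had moved. The arm hid part of the driver in the last top view, but the wrist and scene views showed it in place.
- **Robot contact:** The force reading was near zero with the gripper clear.
- **Disagreement:** The cameras differed by about 5 mm on the fixture's position, well inside the tolerances.

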